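Spice jars back on their own coasters

TASK

Tidy the spice corner: stand each of the four spice jars upright, with its whole base on the flat coaster of the same colour as its cap; one jar was put back on the wrong coaster and has to move too. Carry the jars upright and set them down rather than dropping them, and leave the bowl and the pitcher where they are.

Things in the scene. Friction and masses are not known exactly. Their poses are not given: they have to be found in the camera images.
- jar_red: Loose spice jar with a red flip-top cap: an upright round plastic cylinder, 44 mm diameter over its full height of 86 mm, about 110 g (may vary by a third); brick-red contents, a white paper label band round the lower half, the top 20 mm is the red cap (closed, with a tiny 3 mm thumb tab, seen only). Origin: centre of its underside; z up along the jar. Any grasp across the diameter will do. At the start it stands on the counter.
- jar_yellow: Loose spice jar with a yellow flip-top cap: an upright round plastic cylinder, 44 mm diameter over its full height of 86 mm, about 110 g (may vary by a third); ochre contents, a white paper label band round the lower half, the top 20 mm is the yellow cap (closed, with a tiny 3 mm thumb tab, seen only). Origin: centre of its underside; z up along the jar. Any grasp across the diameter will do. At the start it stands on the green coaster, where it does not belong.
- jar_green: Loose spice jar with a green flip-top cap: an upright round plastic cylinder, 44 mm diameter over its full height of 86 mm, about 110 g (may vary by a third); dull green contents, a white paper label band round the lower half, the top 20 mm is the green cap (closed, with a tiny 3 mm thumb tab, seen only). Origin: centre of its underside; z up along the jar. Any grasp across the diameter will do. At the start it stands on the counter.
- jar_black: Loose spice jar with a black flip-top cap: an upright round plastic cylinder, 44 mm diameter over its full height of 86 mm, about 110 g (may vary by a third); dark brown contents, a white paper label band round the lower half, the top 20 mm is the black cap (closed, with a tiny 3 mm thumb tab, seen only). Origin: centre of its underside; z up along the jar. Any grasp across the diameter will do. At the start it stands on the counter.
- coaster_red: Flat round red coaster, 74 mm diameter, 4 mm thick, plain top, stuck to the counter. Origin: centre of its underside, on the counter; its top is 4 mm above the origin; z up.
- coaster_yellow: Flat round yellow coaster, 74 mm diameter, 4 mm thick, plain top, stuck to the counter. Origin: centre of its underside, on the counter; its top is 4 mm above the origin; z up.
- coaster_green: Flat round green coaster, 74 mm diameter, 4 mm thick, plain top, stuck to the counter. Origin: centre of its underside, on the counter; its top is 4 mm above the origin; z up.
- coaster_black: Flat round black coaster, 74 mm diameter, 4 mm thick, plain top, stuck to the counter. Origin: centre of its underside, on the counter; its top is 4 mm above the origin; z up.
- bowl: Bystander: blue ceramic bowl, 150 mm across the rim, 65 mm high, loose, right side of the counter. Origin: centre of its underside, z up.
- pitcher: Bystander: clear glass pitcher with a white lid, body 108 mm diameter, 192 mm high with the lid's knob, loose, left side of the counter; its handle stands out to 94 mm from the axis along its own +y. Origin: centre of its underside, z up.
Things that resemble listed ones, but are neither listed nor needed, are in the scene too. Of the things that look like the coaster_yellow, take the one that is nearest to the robot's base at the start. Of the things that look like the jar_green, take the one that is farthest from the robot's base at the start.

How it is judged:
By the outcome, as a careful person would: the job done as asked, in the order asked, and still so for the second after the job is handed in, with the robot touching nothing.
It also fails if it takes over 96 s, if anything falls off the work surface, if the arm or the gripper's body presses on something with over 40 N, if the wrist force passes 120 N, or if a joint passes its speed limit or range.

ROBOT

A 7-joint arm with a two-finger parallel gripper is mounted at the origin on the work surface. World frame = base frame: x ahead of the robot, y to its left, z up, the work surface at z = 0. Lengths are in m, angles in rad, forces in N, time in s.
With the tool pointing down it reaches from about 0.35 to 0.9 m from the base axis. Payload 7.2 kg.
Tool frame: the origin (TCP) lies midway between the tips of the shut fingers; the grasp point (between the pads) lies 19 mm behind it; z points along the fingers, x is the direction in which the jaws open and shut, and the axes are right-handed (so a half turn about z gives the same grasp; the last joint's range is limited). The gripper opens to 85 mm and grips with 20 to 120 N. Pads are 22 mm wide; open, the fingers measure 114 mm over their backs; the gripper's body (76 mm by 85 mm) begins 54 mm behind the grasp point. The pads swing forward as they close: fully open they stand 13 mm farther back than shut.
Start: joints at [1.053, 0.411, -0.013, 1.596, 0.006, 1.134, -0.082], TCP at [0.272, -0.563, 0.231] pointing down, gripper open.
Joint ranges: [-2.95, 2.95], [-0.29, 1.99], [-1.47, 1.44], [0.14, 2.54], [-1.03, 4.17], [0.13, 1.85], [-2.86, 2.86]. Speed limits (rad/s): [2.39, 2.39, 3.01, 3.01, 3.14, 3.14, 3.14].

INTERFACE

Orientations are given as a 3x3 rotation matrix whose columns are the frame's x, y, z axes.
In Python, from workcell import get_obs, eyes, workorder, trace, tip_of gives the robot as it stands.
- The arm moves only by the tool apply_moves, never from a script. Its argument "increments" is a list of rows, each an object with "xyz": the shift along the tool's x, y, z in units of 40 mm (1.0 is 40 mm), a list of three; "angular": the turn, a rotation vector about the tool's x, y, z in units of 5 degrees (1.0 is 5 degrees), a list of three. A call has 1 to 20 rows; each row is the pose to reach, as a shift and turn from the pose measured when the call began, along the tool's axes at that moment; what a row does not reach only later rows make up. A row lasts 1/12 s, in which the tool goes at most 41.7 mm and 7.16 degrees, less where a joint would pass 70% of its speed; a pose out of reach is approached as far as the arm can. A call with a gripper value outside its range is refused whole. "claw" is the gripper command: -1 is fully open, 1 is shut, values between are in proportion, set as the call begins (left out, the last holds). The fingers move at their own pace and stop on an object; "newtons" is the grip in N (left out, the last holds). Time passes only in rows, so rows that repeat a pose let the fingers close. It gives the time, the measured TCP pose, the force and the opening at its end, in the units of the state.
- get_obs(): the state, without advancing time (a new reading comes with each control period).
- eyes.grab_frame(name): name is "side" or "top"; returns a dict with "frame" (420x560x3 uint8, red, green, blue), "fovy" (degrees; the focal length in pixels is half the picture's height over the tangent of half this angle, whatever the lens; pixels are square), "cx", "cy" (the principal point, pixels), "origin" and "orientation" of the camera in the world. Camera axes: x right, y down, z forward; pixel columns grow to the right and rows downward; lengths in m; the calibration is good to about 2 mm. A picture is of the moment at which its call begins. There is no depth.
- workorder.job_done(): hands the job in, once; it reports no verdict.
Trained networks look in a picture, given as the dict that the camera call returned (one of the last four; its "shot" number tells which), for a name from the list of things; names that differ only in an ending like _2 or _b are one class to them, and where a whole thing is asked for, a point or a joint stands for the part that bears it (a point fixed in the world has none). Each returns a list of dicts, best first, with "confidence" (0 to 1); they miss things now and then, are a little off and sometimes report something else, mostly with a low value. They report only what shows in the picture. A call takes as long as a camera call. They do not tell look-alikes from the thing itself.
- trace(picture, name): "region" (420x560 bool, what is visible of it).
- tip_of(picture, name): "position" ([x, y, z] in m, in world coordinates, good to about 4 mm: a listed point, or the origin of a listed thing).
The state is a dict: "time_s": time; "qpos": joint angles; "joint_vel": joint speeds; "joint_efforts": joint torques, N m; "eef_pos": TCP position; "tcp_rot": TCP orientation; "force": force on the tool from outside, world axes, zero at the start; "moment": the same for the moment, N m; "width": finger opening in m.
Only numpy, scipy, OpenCV 4.12 (cv2) and the standard library are available. Lean on these libraries where they do the work, as an engineer would, in place of code of your own. Each camera call takes 0.05 s, during which the arm holds its last target. There are 200 camera calls.

## Working session

There is one attempt and no reset: what is moved stays moved. The work goes in short steps, Python scripts to look and compute and a tool call to move; the robot and the scene stay as the last step left them, time stands still between calls to the robot, and variables do not carry over. Pictures are saved under pics/ and viewed, about 12 in all and at most 16, crops included, and the job is handed in when it is done.

Besides the shell and the picture viewer there is one more tool, called after "Call:" as name([rows], argument=value, ...), one row to a line, values as JSON. apply_moves: Moves the arm, as the interface text tells. Its arguments: {"type":"object","properties":{"increments":{"type":"array","items":{"type":"object","properties":{"xyz":{"type":"array","items":{"type":"number"}},"angular":{"type":"array","items":{"type":"number"}}}}},"claw":{"type":"number"},"newtons":{"type":"number"}},"required":["increments"]}

```bash
mkdir -p pics; cat > h.py <<'E'
import numpy as np,cv2
from workcell import get_obs, eyes, workorder, trace, tip_of
def save(p,n): cv2.imwrite('pics/'+n+'.png',p['frame'][:,:,::-1])
def f(p): return p['frame'].shape[0]/2/np.tan(np.radians(p['fovy'])/2)
def world(p,u,v,z):
    d=np.array(p['orientation'])@np.array([(u-p['cx'])/f(p),(v-p['cy'])/f(p),1]); o=np.array(p['origin'])
    return o+d*(z-o[2])/d[2]
def pix(p,X):
    c=np.array(p['orientation']).T@(np.array(X)-np.array(p['origin'])); return c[:2]/c[2]*f(p)+[p['cx'],p['cy']]
E
python3 - <<'E'
from h import *
o=get_obs(); print(o['time_s'],o['eef_pos'],np.round(o['tcp_rot'],3).tolist(),o['width'])
for c in('top','side'):
    p=eyes.grab_frame(c); save(p,c+'0'); print(c,np.round(p['origin'],3))
    for n in 'jar_red jar_yellow jar_green jar_black coaster_red coaster_yellow coaster_green coaster_black bowl pitcher'.split():
        for r in tip_of(p,n):
            if r['confidence']>.2: print(n,round(r['confidence'],2),np.round(r['position'],3),pix(p,r['position']).astype(int))
E
```

```text
0.0 [ 0.27151158 -0.56241209  0.23047707] [[0.435, -0.901, -0.001], [-0.901, -0.435, 0.001], [-0.002, 0.0, -1.0]] 0.08539981501935853
top [ 0.417 -0.002  1.128]
jar_red 0.79 [ 0.628 -0.156 -0.003] [335 178]
jar_yellow 0.68 [0.468 0.258 0.006] [168 246]
jar_green 0.76 [ 0.385 -0.032 -0.   ] [288 278]
jar_green 0.52 [ 0.461 -0.071 -0.   ] [303 245]
jar_black 0.55 [0.63  0.184 0.001] [198 180]
coaster_red 0.64 [ 0.49   0.067 -0.006] [247 235]
coaster_yellow 0.96 [ 0.454 -0.228  0.001] [367 247]
coaster_yellow 0.67 [ 0.39  -0.446  0.003] [458 271]
coaster_yellow 0.63 [ 0.744 -0.209  0.001] [354 132]
coaster_green 0.67 [0.471 0.251 0.002] [171 245]
coaster_green 0.33 [ 0.491  0.069 -0.005] [246 235]
coaster_black 0.8 [0.628 0.021 0.002] [264 179]
coaster_black 0.58 [ 0.46  -0.073  0.001] [304 246]
bowl 0.78 [ 0.576 -0.405  0.001] [436 196]
bowl 0.38 [ 0.456 -0.226  0.003] [367 246]
pitcher 0.81 [ 0.594  0.411 -0.002] [106 197]
side [0.022 0.828 0.776]
jar_red 0.89 [ 0.635 -0.154  0.003] [285 205]
jar_yellow 0.83 [0.471 0.257 0.004] [246 318]
jar_green 0.92 [ 0.46  -0.07   0.004] [324 241]
jar_green 0.63 [ 0.379 -0.031 -0.003] [346 263]
jar_black 0.71 [ 0.625  0.194 -0.002] [209 277]
jar_black 0.71 [ 0.454 -0.226  0.002] [353 214]
coaster_red 0.91 [0.49  0.07  0.001] [285 268]
coaster_yellow 0.73 [ 0.455 -0.224  0.   ] [352 215]
coaster_yellow 0.5 [ 0.751 -0.211 -0.001] [263 186]
coaster_green 0.63 [0.47  0.252 0.002] [247 317]
coaster_black 0.89 [0.634 0.024 0.004] [248 237]
bowl 0.95 [ 0.574 -0.402 -0.003] [343 177]
pitcher 0.92 [ 0.595  0.408 -0.   ] [152 341]
```

View pics/top0.png

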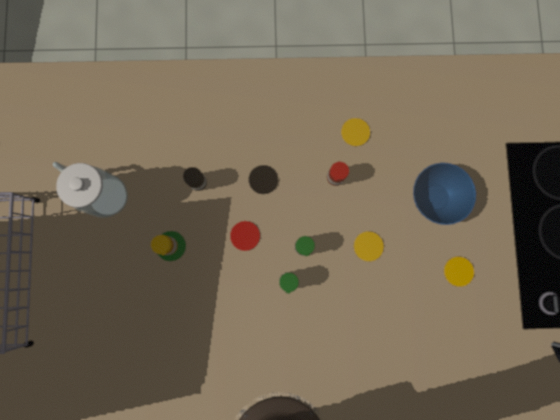

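View pics/side0.png

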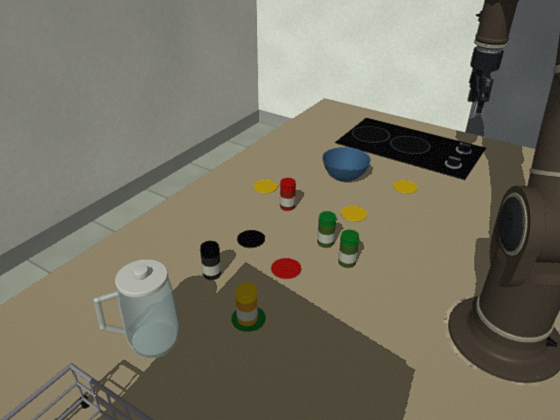

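The side view shows the following:
- **Coasters resembling yellow:** (354,214), (405,187) and (264,187). By top-view geometry the nearest to the base is (354,214), at world (.454,-.227), r≈.51 against .59 and .77.
- **Green jars:** (327,230) has r≈.466 and (348,249) has r≈.386. The farthest is (327,230), at world (.461,-.071).
- **Unique in colour:** red (288,194), black (210,260), yellow (247,305, on the green coaster).

I'll check this in one crop and refine the positions.

```bash
python3 - <<'E'
from h import *
p=eyes.grab_frame('top'); 
for n,zs in [('jar_red',0),('jar_yellow',0),('jar_green',0),('jar_black',0),('coaster_red',.004),('coaster_yellow',.004),('coaster_green',.004),('coaster_black',.004)]:
    for r in trace(p,n):
        if r['confidence']<.3: continue
        m=r['region'].astype(np.uint8)
        if 'jar' in n:
            # cap top: colour of topmost; use HSV inside mask
            h=cv2.cvtColor(p['frame'],cv2.COLOR_RGB2HSV); 
            k=(h[:,:,1]>130) if n!='jar_black' else (h[:,:,2]<45)
            m=m*k; z=.078
        else: z=.004
        v,u=np.nonzero(m)
        if len(u): (c,rad)=cv2.minEnclosingCircle(np.stack([u,v],1).astype(np.float32)); print(n,round(r['confidence'],2),len(u),np.round(c,1),round(rad,1),np.round(world(p,u.mean(),v.mean(),z),3)[:2])
cv2.imwrite('pics/crop.png',cv2.resize(p['frame'][110:300,140:480,::-1],None,fx=2.3,fy=2.3))
E
```

```text
jar_red 0.91 308 [338.9 171.8] 10.3 [ 0.629 -0.153]
jar_yellow 0.57 354 [161.5 244.5] 11.1 [0.47  0.256]
jar_green 0.75 220 [305.2 245.6] 8.6 [ 0.46  -0.069]
jar_green 0.59 224 [289.  282.4] 8.9 [ 0.378 -0.03 ]
jar_black 0.89 279 [193.  177.5] 10.3 [0.623 0.185]
coaster_red 0.91 717 [244.8 235.4] 15.4 [0.49  0.072]
coaster_yellow 0.87 646 [355.2 131.5] 14.5 [ 0.746 -0.21 ]
coaster_yellow 0.67 757 [458.9 271. ] 15.7 [ 0.391 -0.446]
coaster_yellow 0.58 709 [368. 246.] 15.6 [ 0.458 -0.229]
coaster_green 0.93 388 [169.6 245.4] 15.8 [0.47  0.243]
coaster_green 0.38 3141 [443.7 193.7] 32.4 [ 0.583 -0.423]
coaster_black 0.8 640 [262.7 179.1] 14.4 [0.629 0.026]
```

View pics/crop.png

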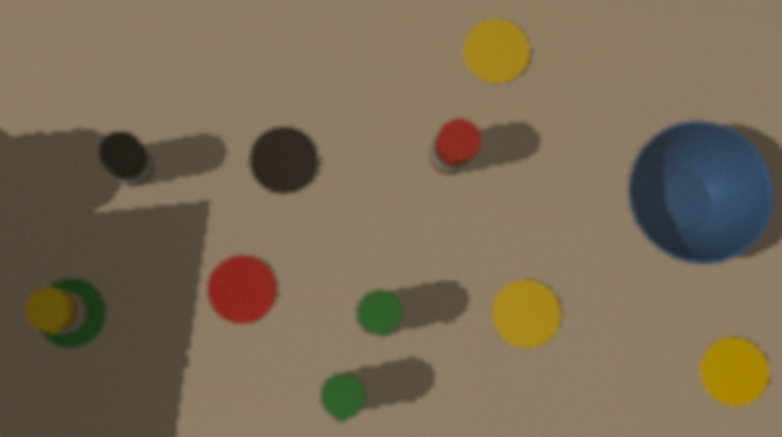

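The crop shows the chosen green jar at crop (380,312), with its look-alike at (343,395). The chosen yellow coaster is at (526,313). I'll start with the yellow jar.

Call:
apply_moves([
  {"xyz":[-0.5,-0.4,0],"angular":[0,0,0.5]},
  {"xyz":[-1.2,-1,0],"angular":[0,0,1]},
  {"xyz":[-2,-1.6,0],"angular":[0,0,1.5]},
  {"xyz":[-2.8,-2.3,0],"angular":[0,0,2]},
  {"xyz":[-3.6,-2.95,0],"angular":[0,0,2.5]},
  {"xyz":[-4.4,-3.6,0],"angular":[0,0,3]},
  {"xyz":[-5.2,-4.25,0],"angular":[0,0,3.5]},
  {"xyz":[-6,-4.9,0],"angular":[0,0,4]},
  {"xyz":[-6.8,-5.6,0],"angular":[0,0,4.5]},
  {"xyz":[-7.6,-6.2,0],"angular":[0,0,5]},
  {"xyz":[-8.4,-6.9,0],"angular":[0,0,5.16]},
  {"xyz":[-9.2,-7.55,0],"angular":[0,0,5.16]},
  {"xyz":[-10,-8.2,0],"angular":[0,0,5.16]},
  {"xyz":[-10.8,-8.85,0],"angular":[0,0,5.16]},
  {"xyz":[-11.6,-9.5,0],"angular":[0,0,5.16]},
  {"xyz":[-12.4,-10.2,0],"angular":[0,0,5.16]},
  {"xyz":[-13.2,-10.85,0],"angular":[0,0,5.16]},
  {"xyz":[-14,-11.5,0],"angular":[0,0,5.16]},
  {"xyz":[-14.6,-12,0],"angular":[0,0,5.16]},
  {"xyz":[-15,-12.3,0],"angular":[0,0,5.16]},
], claw=-1, newtons=40)

```text
time_s: 3.22
eef_pos: [0.4542, 0.1954, 0.2316]
tcp_rot: [[0.003, -1.0, 0.001], [-1.0, -0.003, 0.002], [-0.002, -0.001, -1.0]]
force: [0.0, 0.5, 0.4]
width: 0.0852
```

Call:
apply_moves([
  {"xyz":[-0.7,-0.2,0]},
  {"xyz":[-1.3,-0.35,0.2]},
  {"xyz":[-1.54,-0.4,0.6]},
  {"xyz":[-1.54,-0.4,1.2]},
  {"xyz":[-1.54,-0.4,1.8]},
  {"xyz":[-1.54,-0.4,2.4]},
  {"xyz":[-1.54,-0.4,3.0]},
  {"xyz":[-1.54,-0.4,3.5]},
  {"xyz":[-1.54,-0.4,4.0]},
  {"xyz":[-1.54,-0.4,4.4]},
  {"xyz":[-1.54,-0.4,4.7]},
  {"xyz":[-1.54,-0.4,4.82]},
  {"xyz":[-1.54,-0.4,4.82]},
])

```text
$.increments[0]: bad value
```

Call:
apply_moves([
  {"xyz":[0,0,0]},
  {"xyz":[0,0,0]},
  {"xyz":[0,0,0]},
  {"xyz":[0,0,0]},
  {"xyz":[0,0,0]},
  {"xyz":[0,0,0]},
  {"xyz":[0,0,0]},
  {"xyz":[0,0,0]},
], claw=1)

```text
$.increments[0]: bad value
```

Call:
apply_moves([
  {"xyz":[-0.7,-0.2,0],"angular":[0,0,0]},
  {"xyz":[-1.3,-0.35,0.2],"angular":[0,0,0]},
  {"xyz":[-1.54,-0.4,0.6],"angular":[0,0,0]},
  {"xyz":[-1.54,-0.4,1.2],"angular":[0,0,0]},
  {"xyz":[-1.54,-0.4,1.8],"angular":[0,0,0]},
  {"xyz":[-1.54,-0.4,2.4],"angular":[0,0,0]},
  {"xyz":[-1.54,-0.4,3.0],"angular":[0,0,0]},
  {"xyz":[-1.54,-0.4,3.5],"angular":[0,0,0]},
  {"xyz":[-1.54,-0.4,4.0],"angular":[0,0,0]},
  {"xyz":[-1.54,-0.4,4.4],"angular":[0,0,0]},
  {"xyz":[-1.54,-0.4,4.7],"angular":[0,0,0]},
  {"xyz":[-1.54,-0.4,4.82],"angular":[0,0,0]},
  {"xyz":[-1.54,-0.4,4.82],"angular":[0,0,0]},
])

```text
time_s: 4.3
eef_pos: [0.4697, 0.2572, 0.0381]
tcp_rot: [[0.003, -1.0, -0.001], [-1.0, -0.003, 0.001], [-0.001, 0.001, -1.0]]
force: [0.9, 0.7, 0.4]
width: 0.0853
```

```bash
python3 - <<'E'
from h import *
p=eyes.grab_frame('side'); cv2.imwrite('pics/g1.png',cv2.resize(p['frame'][180:380,140:380,::-1],None,fx=2.5,fy=2.5)); o=get_obs(); print(o['eef_pos'],o['qpos'])
E
```

```text
[0.47019072 0.25755136 0.0389698 ] [-0.21122429  0.56244816 -0.49389156  1.95774985  0.3940402   0.714777
 -2.51061498]
```

View pics/g1.png

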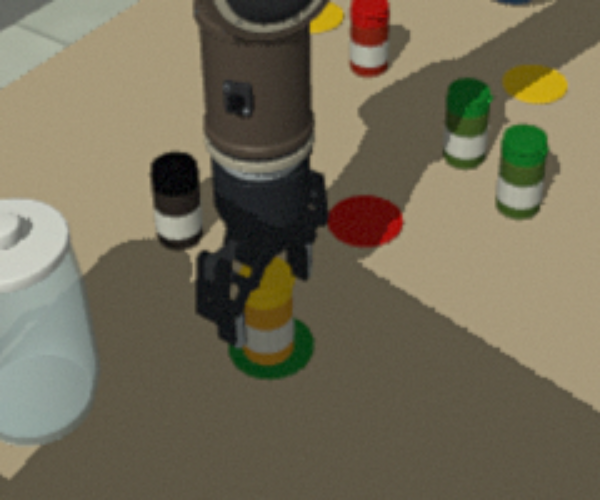

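The fingers straddle the yellow jar at crop (268,310), so I'll close, lift and check.

Call:
apply_moves([
  {"xyz":[0,0,0],"angular":[0,0,0]},
  {"xyz":[0,0,0],"angular":[0,0,0]},
  {"xyz":[0,0,0],"angular":[0,0,0]},
  {"xyz":[0,0,0],"angular":[0,0,0]},
  {"xyz":[0,0,0],"angular":[0,0,0]},
  {"xyz":[0,0,0],"angular":[0,0,0]},
  {"xyz":[0,0,0],"angular":[0,0,0]},
  {"xyz":[0,0,0],"angular":[0,0,0]},
], claw=1, newtons=40)

```text
time_s: 5.02
eef_pos: [0.4707, 0.2578, 0.0398]
tcp_rot: [[0.003, -1.0, 0.002], [-1.0, -0.003, 0.002], [-0.002, -0.002, -1.0]]
force: [-1.0, -0.9, 5.7]
width: 0.0433
```

Call:
apply_moves([
  {"xyz":[0,0,-0.2],"angular":[0,0,0]},
  {"xyz":[0,0,-0.5],"angular":[0,0,0]},
  {"xyz":[0,0,-0.9],"angular":[0,0,0]},
  {"xyz":[0,0,-1.4],"angular":[0,0,0]},
  {"xyz":[0,0,-1.9],"angular":[0,0,0]},
  {"xyz":[0,0,-2.4],"angular":[0,0,0]},
  {"xyz":[0,0,-2.8],"angular":[0,0,0]},
  {"xyz":[0,0,-3.0],"angular":[0,0,0]},
  {"xyz":[0,0,-3.0],"angular":[0,0,0]},
])

```text
time_s: 5.77
eef_pos: [0.4714, 0.2581, 0.1623]
tcp_rot: [[0.002, -1.0, 0.005], [-1.0, -0.002, 0.004], [-0.004, -0.005, -1.0]]
force: [-0.9, 0.8, -2.0]
width: 0.0434
```

Call:
apply_moves([
  {"xyz":[0.15,0,0],"angular":[0,0,0]},
  {"xyz":[0.4,0,0],"angular":[0,0,0]},
  {"xyz":[0.8,0,0],"angular":[0,0,0]},
  {"xyz":[1.4,0,0],"angular":[0,0,0]},
  {"xyz":[2.1,0.1,0],"angular":[0,0,0]},
  {"xyz":[2.85,0.1,0],"angular":[0,0,0]},
  {"xyz":[3.6,0.1,0],"angular":[0,0,0]},
  {"xyz":[4.4,0.1,0],"angular":[0,0,0]},
  {"xyz":[5.2,0.2,0],"angular":[0,0,0]},
  {"xyz":[6.0,0.2,0],"angular":[0,0,0]},
  {"xyz":[6.8,0.2,0],"angular":[0,0,0]},
  {"xyz":[7.6,0.2,0],"angular":[0,0,0]},
  {"xyz":[8.4,0.3,0],"angular":[0,0,0]},
  {"xyz":[9.2,0.3,0],"angular":[0,0,0]},
  {"xyz":[10.0,0.3,0],"angular":[0,0,0]},
  {"xyz":[10.7,0.4,0],"angular":[0,0,0]},
  {"xyz":[11.3,0.4,0],"angular":[0,0,0]},
  {"xyz":[11.75,0.4,0],"angular":[0,0,0]},
  {"xyz":[12.0,0.4,0],"angular":[0,0,0]},
  {"xyz":[12.1,0.4,0],"angular":[0,0,0]},
])

```text
time_s: 7.43
eef_pos: [0.4552, -0.2279, 0.1594]
tcp_rot: [[-0.001, -1.0, 0.004], [-1.0, 0.001, 0.004], [-0.004, -0.004, -1.0]]
force: [0.5, -0.9, -0.4]
width: 0.0432
```

```bash
python3 - <<'E'
from h import *
o=get_obs(); print(o['eef_pos'],np.round(o['tcp_rot'],3).tolist())
p=eyes.grab_frame('top'); 
for n in ['coaster_green','coaster_yellow','coaster_red','coaster_black']:
    for r in trace(p,n)[:3]:
        v,u=np.nonzero(r['region']); print(n,round(r['confidence'],2),len(u),np.round(world(p,u.mean(),v.mean(),.004),3)[:2])
save(p,'t2')
E
```

```text
[ 0.45523361 -0.22788523  0.15944814] [[-0.001, -1.0, 0.004], [-1.0, 0.001, 0.004], [-0.004, -0.004, -1.0]]
coaster_green 0.8 741 [0.47  0.254]
coaster_green 0.2 432 [0.634 0.195]
coaster_yellow 0.83 377 [ 0.454 -0.22 ]
coaster_red 0.89 775 [0.491 0.073]
coaster_black 0.59 671 [0.629 0.026]
```

View pics/t2.png

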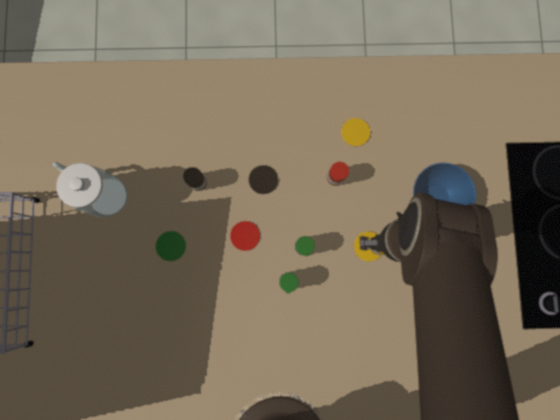

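Call:
apply_moves([
  {"xyz":[0,0,0.2],"angular":[0,0,0]},
  {"xyz":[0,0,0.5],"angular":[0,0,0]},
  {"xyz":[0,0,1.0],"angular":[0,0,0]},
  {"xyz":[0,0,1.5],"angular":[0,0,0]},
  {"xyz":[0,0,1.9],"angular":[0,0,0]},
  {"xyz":[0,0,2.25],"angular":[0,0,0]},
  {"xyz":[0,0,2.5],"angular":[0,0,0]},
  {"xyz":[0,0,2.7],"angular":[0,0,0]},
  {"xyz":[0,0,2.82],"angular":[0,0,0]},
  {"xyz":[0,0,2.9],"angular":[0,0,0]},
  {"xyz":[0,0,2.95],"angular":[0,0,0]},
  {"xyz":[0,0,2.97],"angular":[0,0,0]},
  {"xyz":[0,0,2.98],"angular":[0,0,0]},
  {"xyz":[0,0,2.98],"angular":[0,0,0]},
])

```text
time_s: 8.85
eef_pos: [0.4575, -0.2241, 0.0415]
tcp_rot: [[0.004, -1.0, 0.006], [-1.0, -0.004, 0.004], [-0.004, -0.006, -1.0]]
force: [0.1, -0.2, -1.2]
width: 0.0431
```

Call:
apply_moves([
  {"xyz":[0,0,0.02],"angular":[0,0,0]},
  {"xyz":[0,0,0.04],"angular":[0,0,0]},
  {"xyz":[0,0,0.05],"angular":[0,0,0]},
  {"xyz":[0,0,0.05],"angular":[0,0,0]},
])

```text
time_s: 9.18
eef_pos: [0.4579, -0.2243, 0.0399]
tcp_rot: [[0.004, -1.0, 0.006], [-1.0, -0.004, 0.004], [-0.004, -0.006, -1.0]]
force: [0.0, -0.4, 4.0]
width: 0.0434
```

Contact made (4 N), so I'll release.

Call:
apply_moves([
  {"xyz":[0,0,0],"angular":[0,0,0]},
  {"xyz":[0,0,0],"angular":[0,0,0]},
  {"xyz":[0,0,0],"angular":[0,0,0]},
  {"xyz":[0,0,0],"angular":[0,0,0]},
  {"xyz":[0,0,0],"angular":[0,0,0]},
  {"xyz":[0,0,0],"angular":[0,0,0]},
  {"xyz":[0,0,-0.2],"angular":[0,0,0]},
  {"xyz":[0,0,-0.6],"angular":[0,0,0]},
  {"xyz":[0,0,-1.2],"angular":[0,0,0]},
  {"xyz":[0,0,-1.8],"angular":[0,0,0]},
  {"xyz":[0,0,-2.4],"angular":[0,0,0]},
  {"xyz":[0,0,-2.8],"angular":[0,0,0]},
  {"xyz":[-0.4,0,-3],"angular":[0,0,0]},
  {"xyz":[-1.0,0,-3],"angular":[0,0,0]},
  {"xyz":[-1.8,0,-3],"angular":[0,0,0]},
  {"xyz":[-2.6,0,-3],"angular":[0,0,0]},
  {"xyz":[-3.2,0,-3],"angular":[0,0,0]},
  {"xyz":[-3.6,0,-3],"angular":[0,0,0]},
  {"xyz":[-3.85,-0.05,-3],"angular":[0,0,0]},
  {"xyz":[-3.85,-0.05,-3],"angular":[0,0,0]},
], claw=-1)

```text
time_s: 10.85
eef_pos: [0.4586, -0.0679, 0.1607]
tcp_rot: [[0.008, -1.0, 0.007], [-1.0, -0.008, 0.004], [-0.004, -0.007, -1.0]]
force: [-0.6, -0.3, 1.0]
width: 0.0854
```

```bash
python3 - <<'E'
from h import *
p=eyes.grab_frame('side'); cv2.imwrite('pics/s3.png',cv2.resize(p['frame'][100:300,220:460,::-1],None,fx=2.5,fy=2.5))
for n in ['jar_green','jar_yellow']:
    for r in tip_of(p,n): print(n,round(r['confidence'],2),np.round(r['position'],3))
E
```

```text
jar_green 0.86 [ 0.457 -0.068 -0.001]
jar_green 0.67 [ 0.378 -0.032  0.001]
jar_yellow 0.9 [ 0.461 -0.219  0.002]
jar_yellow 0.19 [ 0.455 -0.226  0.003]
```

View pics/s3.png

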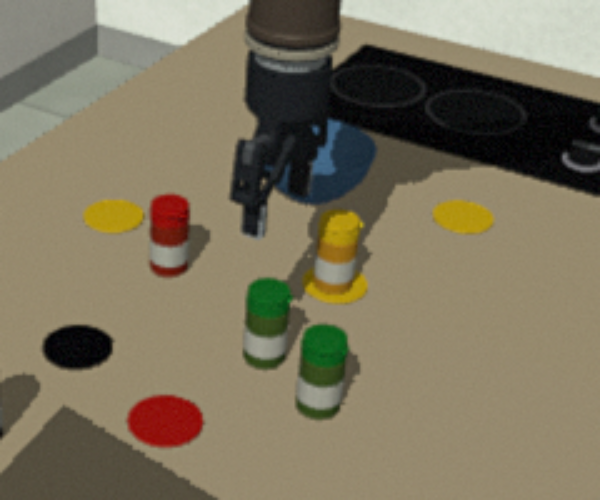

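The yellow jar stands inside its coaster at crop (337,290), and the gripper is above the far green jar. Next I'll descend and grasp.

Call:
apply_moves([
  {"xyz":[0,0,0.3],"angular":[-0.08,0.05,0]},
  {"xyz":[0,0,0.8],"angular":[-0.08,0.05,0]},
  {"xyz":[0,0,1.4],"angular":[-0.08,0.05,0]},
  {"xyz":[0,0,2.0],"angular":[-0.08,0.05,0]},
  {"xyz":[0,0,2.5],"angular":[-0.08,0.05,0]},
  {"xyz":[0.03,0,2.85],"angular":[-0.08,0.05,0]},
  {"xyz":[0.03,0,3.05],"angular":[-0.08,0.05,0]},
  {"xyz":[0.03,0,3.12],"angular":[-0.08,0.05,0]},
  {"xyz":[0.03,0,3.12],"angular":[-0.08,0.05,0]},
])

```text
time_s: 11.75
eef_pos: [0.4587, -0.0727, 0.0348]
tcp_rot: [[0.003, -1.0, -0.002], [-1.0, -0.003, -0.001], [0.001, 0.002, -1.0]]
force: [0.6, 0.1, 0.5]
width: 0.0851
```

Call:
apply_moves([
  {"xyz":[0,0,0],"angular":[0,0,0]},
  {"xyz":[0,0,0],"angular":[0,0,0]},
  {"xyz":[0,0,0],"angular":[0,0,0]},
  {"xyz":[0,0,0],"angular":[0,0,0]},
  {"xyz":[0,0,0],"angular":[0,0,0]},
  {"xyz":[0,0,0],"angular":[0,0,0]},
  {"xyz":[0,0,0],"angular":[0,0,0]},
  {"xyz":[0,0,0],"angular":[0,0,0]},
], claw=1)

```text
time_s: 12.42
eef_pos: [0.4593, -0.0728, 0.0357]
tcp_rot: [[0.003, -1.0, -0.001], [-1.0, -0.003, -0.001], [0.001, 0.001, -1.0]]
force: [-0.9, -0.3, 5.5]
width: 0.0432
```

Call:
apply_moves([
  {"xyz":[0,0,-0.2],"angular":[0,0,0]},
  {"xyz":[0,0,-0.5],"angular":[0,0,0]},
  {"xyz":[0,0,-0.9],"angular":[0,0,0]},
  {"xyz":[0,0,-1.4],"angular":[0,0,0]},
  {"xyz":[0,0,-1.9],"angular":[0,0,0]},
  {"xyz":[0,0,-2.4],"angular":[0,0,0]},
  {"xyz":[0,0,-2.8],"angular":[0,0,0]},
  {"xyz":[0,0,-3.0],"angular":[0,0,0]},
  {"xyz":[0,0,-3.0],"angular":[0,0,0]},
])

```text
time_s: 13.17
eef_pos: [0.4604, -0.0728, 0.1576]
tcp_rot: [[0.002, -1.0, 0.003], [-1.0, -0.002, -0.002], [0.002, -0.003, -1.0]]
force: [-0.3, -0.7, -1.6]
width: 0.0431
```

Call:
apply_moves([
  {"xyz":[-0.15,0,0],"angular":[0,0,0]},
  {"xyz":[-0.4,0,0],"angular":[0,0,0]},
  {"xyz":[-0.8,0,0],"angular":[0,0,0]},
  {"xyz":[-1.4,0,0],"angular":[0,0,0]},
  {"xyz":[-2.1,-0.1,0],"angular":[0,0,0]},
  {"xyz":[-2.85,-0.1,0],"angular":[0,0,0]},
  {"xyz":[-3.6,-0.1,0],"angular":[0,0,0]},
  {"xyz":[-4.4,-0.15,0],"angular":[0,0,0]},
  {"xyz":[-5.2,-0.2,0],"angular":[0,0,0]},
  {"xyz":[-6.0,-0.25,0],"angular":[0,0,0]},
  {"xyz":[-6.7,-0.25,0],"angular":[0,0,0]},
  {"xyz":[-7.3,-0.25,0],"angular":[0,0,0]},
  {"xyz":[-7.75,-0.25,0],"angular":[0,0,0]},
  {"xyz":[-8.0,-0.25,0],"angular":[0,0,0]},
  {"xyz":[-8.15,-0.25,0],"angular":[0,0,0]},
  {"xyz":[-8.15,-0.25,0],"angular":[0,0,0]},
])

```text
time_s: 14.5
eef_pos: [0.4688, 0.2544, 0.1562]
tcp_rot: [[0.004, -1.0, 0.001], [-1.0, -0.004, -0.002], [0.002, -0.001, -1.0]]
force: [-0.8, -0.4, -0.7]
width: 0.0437
```

Call:
apply_moves([
  {"xyz":[0,0,0.2],"angular":[0,0,0]},
  {"xyz":[0,0,0.5],"angular":[0,0,0]},
  {"xyz":[0,0,1.0],"angular":[0,0,0]},
  {"xyz":[0,0,1.5],"angular":[0,0,0]},
  {"xyz":[0,0,1.9],"angular":[0,0,0]},
  {"xyz":[0,0,2.25],"angular":[0,0,0]},
  {"xyz":[0,0,2.5],"angular":[0,0,0]},
  {"xyz":[0,0,2.67],"angular":[0,0,0]},
  {"xyz":[0,0,2.77],"angular":[0,0,0]},
  {"xyz":[0,0,2.84],"angular":[0,0,0]},
  {"xyz":[0,0,2.88],"angular":[0,0,0]},
  {"xyz":[0,0,2.88],"angular":[0,0,0]},
])

```text
time_s: 15.5
eef_pos: [0.4692, 0.2542, 0.0412]
tcp_rot: [[0.004, -1.0, 0.002], [-1.0, -0.004, -0.002], [0.002, -0.002, -1.0]]
force: [-0.8, 0.2, -0.4]
width: 0.0434
```

Call:
apply_moves([
  {"xyz":[0,0,0.02],"angular":[0,0,0]},
  {"xyz":[0,0,0.04],"angular":[0,0,0]},
  {"xyz":[0,0,0.05],"angular":[0,0,0]},
  {"xyz":[0,0,0.05],"angular":[0,0,0]},
])

```text
time_s: 15.83
eef_pos: [0.4695, 0.2543, 0.0397]
tcp_rot: [[0.004, -1.0, 0.003], [-1.0, -0.004, -0.002], [0.002, -0.003, -1.0]]
force: [-0.1, -0.5, 3.0]
width: 0.0432
```

Call:
apply_moves([
  {"xyz":[0,0,0],"angular":[0,0,0]},
  {"xyz":[0,0,0],"angular":[0,0,0]},
  {"xyz":[0,0,0],"angular":[0,0,0]},
  {"xyz":[0,0,0],"angular":[0,0,0]},
  {"xyz":[0,0,0],"angular":[0,0,0]},
  {"xyz":[0,0,0],"angular":[0,0,0]},
  {"xyz":[0,0,-0.2],"angular":[0,0,0]},
  {"xyz":[0,0,-0.6],"angular":[0,0,0]},
  {"xyz":[0,0,-1.2],"angular":[0,0,0]},
  {"xyz":[0,0,-1.8],"angular":[0,0,0]},
  {"xyz":[0,0,-2.4],"angular":[0,0,0]},
  {"xyz":[0,0,-2.8],"angular":[0,0,0]},
  {"xyz":[0.2,-0.4,-3],"angular":[0,0,0]},
  {"xyz":[0.5,-1.0,-3],"angular":[0,0,0]},
  {"xyz":[0.8,-1.8,-3],"angular":[0,0,0]},
  {"xyz":[1.1,-2.6,-3],"angular":[0,0,0]},
  {"xyz":[1.4,-3.2,-3],"angular":[0,0,0]},
  {"xyz":[1.6,-3.6,-3],"angular":[0,0,0]},
  {"xyz":[1.68,-3.9,-3],"angular":[0,0,0]},
  {"xyz":[1.68,-3.9,-3],"angular":[0,0,0]},
], claw=-1)

```text
time_s: 17.5
eef_pos: [0.6278, 0.1859, 0.1603]
tcp_rot: [[0.001, -1.0, 0.003], [-1.0, -0.001, -0.002], [0.002, -0.003, -1.0]]
force: [-0.5, -0.5, 0.2]
width: 0.0851
```

```bash
python3 - <<'E'
from h import *
p=eyes.grab_frame('side'); cv2.imwrite('pics/s4.png',cv2.resize(p['frame'][160:380,130:370,::-1],None,fx=2.5,fy=2.5))
for n in ['jar_green','jar_black']:
    for r in tip_of(p,n): print(n,round(r['confidence'],2),np.round(r['position'],3))
E
```

```text
jar_green 0.69 [ 0.38  -0.03  -0.004]
jar_green 0.68 [0.469 0.254 0.005]
jar_black 0.63 [ 0.628  0.191 -0.001]
```

View pics/s4.png

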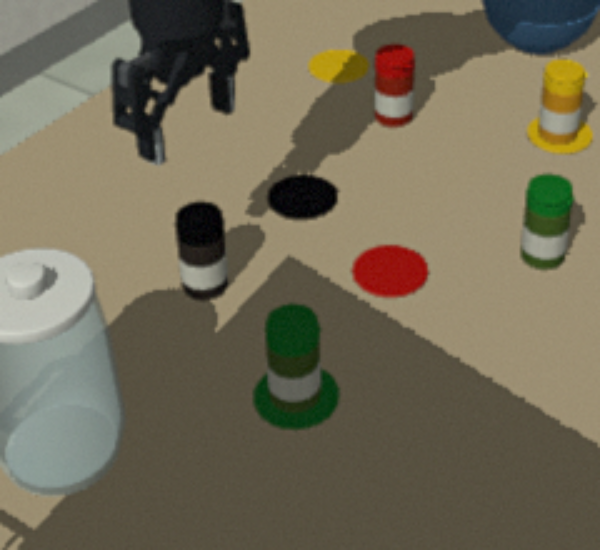

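The green jar stands centred on its coaster at crop (295,395). Next is the black jar at (200,250).

Call:
apply_moves([
  {"xyz":[0,0,0.3],"angular":[0,0,0]},
  {"xyz":[-0.05,0,0.8],"angular":[0,0,0]},
  {"xyz":[-0.05,0,1.4],"angular":[0,0,0]},
  {"xyz":[-0.05,0,2.0],"angular":[0,0,0]},
  {"xyz":[-0.05,0,2.5],"angular":[0,0,0]},
  {"xyz":[-0.05,0,2.85],"angular":[0,0,0]},
  {"xyz":[-0.05,0,3.05],"angular":[0,0,0]},
  {"xyz":[-0.05,0,3.12],"angular":[0,0,0]},
  {"xyz":[-0.05,0,3.12],"angular":[0,0,0]},
])

```text
time_s: 18.4
eef_pos: [0.6244, 0.1909, 0.0354]
tcp_rot: [[0.006, -1.0, 0.001], [-1.0, -0.006, -0.001], [0.001, -0.001, -1.0]]
force: [0.8, -0.1, 1.3]
width: 0.0854
```

Call:
apply_moves([
  {"xyz":[0,0,0],"angular":[0,0,0]},
  {"xyz":[0,0,0],"angular":[0,0,0]},
  {"xyz":[0,0,0],"angular":[0,0,0]},
  {"xyz":[0,0,0],"angular":[0,0,0]},
  {"xyz":[0,0,0],"angular":[0,0,0]},
  {"xyz":[0,0,0],"angular":[0,0,0]},
  {"xyz":[0,0,0],"angular":[0,0,0]},
  {"xyz":[0,0,0],"angular":[0,0,0]},
], claw=1)

```text
time_s: 19.07
eef_pos: [0.6251, 0.191, 0.0366]
tcp_rot: [[0.005, -1.0, 0.003], [-1.0, -0.005, -0.001], [0.001, -0.003, -1.0]]
force: [-1.2, -1.8, 5.8]
width: 0.0433
```

Call:
apply_moves([
  {"xyz":[0,0,-0.2],"angular":[0,0,0]},
  {"xyz":[0,0,-0.5],"angular":[0,0,0]},
  {"xyz":[0,0,-0.8],"angular":[0,0,0]},
  {"xyz":[0,0,-1.1],"angular":[0,0,0]},
  {"xyz":[0,0,-1.4],"angular":[0,0,0]},
  {"xyz":[0,0,-1.5],"angular":[0,0,0]},
  {"xyz":[0,0,-1.5],"angular":[0,0,0]},
])

```text
time_s: 19.65
eef_pos: [0.6259, 0.1914, 0.0986]
tcp_rot: [[0.005, -1.0, 0.006], [-1.0, -0.005, -0.0], [0.0, -0.006, -1.0]]
force: [0.2, 0.6, -1.2]
width: 0.043
```

Call:
apply_moves([
  {"xyz":[0.15,0,0],"angular":[0,0,0]},
  {"xyz":[0.4,0,0],"angular":[0,0,0]},
  {"xyz":[0.8,0,0],"angular":[0,0,0]},
  {"xyz":[1.3,0,0],"angular":[0,0,0]},
  {"xyz":[1.9,-0.1,0],"angular":[0,0,0]},
  {"xyz":[2.5,-0.1,0],"angular":[0,0,0]},
  {"xyz":[3.1,-0.1,0],"angular":[0,0,0]},
  {"xyz":[3.6,-0.1,0],"angular":[0,0,0]},
  {"xyz":[3.9,-0.1,0],"angular":[0,0,0]},
  {"xyz":[4.1,-0.1,0],"angular":[0,0,0]},
  {"xyz":[4.16,-0.1,0],"angular":[0,0,0]},
  {"xyz":[4.16,-0.1,0],"angular":[0,0,0]},
])

```text
time_s: 20.65
eef_pos: [0.6306, 0.025, 0.0985]
tcp_rot: [[0.005, -1.0, 0.006], [-1.0, -0.005, 0.0], [-0.0, -0.006, -1.0]]
force: [0.1, 0.0, -0.3]
width: 0.0431
```

Call:
apply_moves([
  {"xyz":[0,0,0.15],"angular":[-0.07,0,0]},
  {"xyz":[0,0,0.4],"angular":[-0.07,0,0]},
  {"xyz":[0,0,0.7],"angular":[-0.07,0,0]},
  {"xyz":[0,0,1.0],"angular":[-0.07,0,0]},
  {"xyz":[0,0,1.2],"angular":[-0.07,0,0]},
  {"xyz":[0,0,1.32],"angular":[-0.07,0,0]},
  {"xyz":[0,0,1.38],"angular":[-0.07,0,0]},
  {"xyz":[0,0,1.41],"angular":[-0.07,0,0]},
  {"xyz":[0,0,1.41],"angular":[-0.07,0,0]},
])

```text
time_s: 21.4
eef_pos: [0.631, 0.025, 0.042]
tcp_rot: [[0.005, -1.0, -0.0], [-1.0, -0.005, 0.0], [-0.0, 0.0, -1.0]]
force: [0.1, -1.2, -2.0]
width: 0.0433
```

Call:
apply_moves([
  {"xyz":[0,0,0.02],"angular":[0,0,0]},
  {"xyz":[0,0,0.04],"angular":[0,0,0]},
  {"xyz":[0,0,0.05],"angular":[0,0,0]},
  {"xyz":[0,0,0.05],"angular":[0,0,0]},
])

```text
time_s: 21.73
eef_pos: [0.6313, 0.025, 0.0406]
tcp_rot: [[0.005, -1.0, 0.0], [-1.0, -0.005, 0.0], [-0.0, -0.0, -1.0]]
force: [-1.1, -0.3, 2.1]
width: 0.0434
```

Call:
apply_moves([
  {"xyz":[0,0,0],"angular":[0,0,0]},
  {"xyz":[0,0,0],"angular":[0,0,0]},
  {"xyz":[0,0,0],"angular":[0,0,0]},
  {"xyz":[0,0,0],"angular":[0,0,0]},
  {"xyz":[0,0,0],"angular":[0,0,0]},
  {"xyz":[0,0,0],"angular":[0,0,0]},
  {"xyz":[0,0,-0.2],"angular":[0,0,0]},
  {"xyz":[0,0,-0.6],"angular":[0,0,0]},
  {"xyz":[0,0,-1.2],"angular":[0,0,0]},
  {"xyz":[0,0,-1.8],"angular":[0,0,0]},
  {"xyz":[0,0,-2.4],"angular":[0,0,0]},
  {"xyz":[0,0,-2.8],"angular":[0,0,0]},
  {"xyz":[0.4,0,-3],"angular":[0,0,0]},
  {"xyz":[1.0,0,-3],"angular":[0,0,0]},
  {"xyz":[1.8,0,-3],"angular":[0,0,0]},
  {"xyz":[2.6,0,-3],"angular":[0,0,0]},
  {"xyz":[3.4,0,-3],"angular":[0,0,0]},
  {"xyz":[4.1,0,-3],"angular":[0,0,0]},
  {"xyz":[4.47,0,-3],"angular":[0,0,0]},
  {"xyz":[4.47,0,-3],"angular":[0,0,0]},
], claw=-1)

```text
time_s: 23.4
eef_pos: [0.6316, -0.1589, 0.1607]
tcp_rot: [[-0.001, -1.0, 0.0], [-1.0, 0.001, -0.002], [0.002, -0.0, -1.0]]
force: [0.2, -0.8, 0.6]
width: 0.0853
```

```bash
python3 - <<'E'
from h import *
p=eyes.grab_frame('side'); cv2.imwrite('pics/s5.png',cv2.resize(p['frame'][100:320,180:420,::-1],None,fx=2.5,fy=2.5))
for n in ['jar_red','jar_black']:
    for r in tip_of(p,n): print(n,round(r['confidence'],2),np.round(r['position'],3))
E
```

```text
jar_red 0.84 [ 0.635 -0.158  0.002]
jar_black 0.62 [0.63  0.031 0.004]
```

View pics/s5.png

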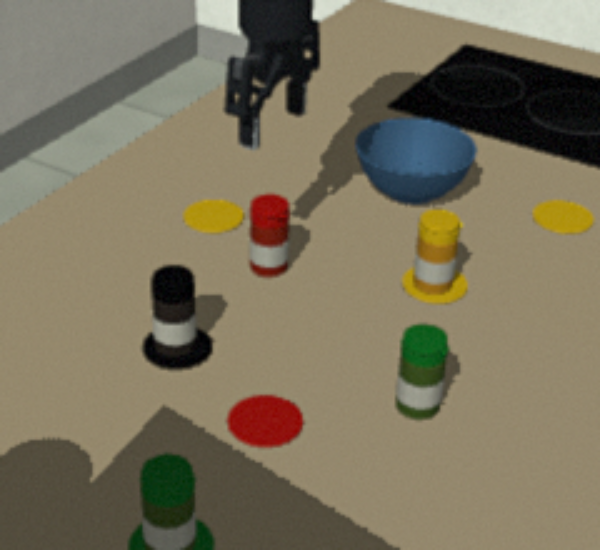

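The black jar is on its coaster at crop (177,345). Next is the red jar at (270,235).

Call:
apply_moves([
  {"xyz":[-0.05,0,0.3],"angular":[0,0,0]},
  {"xyz":[-0.1,0,0.8],"angular":[0,0,0]},
  {"xyz":[-0.1,0,1.4],"angular":[0,0,0]},
  {"xyz":[-0.1,0,2.0],"angular":[0,0,0]},
  {"xyz":[-0.1,0,2.5],"angular":[0,0,0]},
  {"xyz":[-0.1,0,2.85],"angular":[0,0,0]},
  {"xyz":[-0.1,0,3.05],"angular":[0,0,0]},
  {"xyz":[-0.1,0,3.12],"angular":[0,0,0]},
  {"xyz":[-0.1,0,3.12],"angular":[0,0,0]},
])

```text
time_s: 24.3
eef_pos: [0.6324, -0.1467, 0.0357]
tcp_rot: [[0.007, -1.0, 0.0], [-1.0, -0.007, 0.002], [-0.002, -0.0, -1.0]]
force: [1.1, -0.2, -0.4]
width: 0.0857
```

Call:
apply_moves([
  {"xyz":[0,0,0],"angular":[0,0,0]},
  {"xyz":[0,0,0],"angular":[0,0,0]},
  {"xyz":[0,0,0],"angular":[0,0,0]},
  {"xyz":[0,0,0],"angular":[0,0,0]},
  {"xyz":[0,0,0],"angular":[0,0,0]},
  {"xyz":[0,0,0],"angular":[0,0,0]},
  {"xyz":[0,0,0],"angular":[0,0,0]},
  {"xyz":[0,0,0],"angular":[0,0,0]},
], claw=1)

```text
time_s: 24.97
eef_pos: [0.6333, -0.1471, 0.037]
tcp_rot: [[0.007, -1.0, 0.002], [-1.0, -0.007, 0.001], [-0.001, -0.002, -1.0]]
force: [-0.4, -1.2, 6.0]
width: 0.0432
```

Call:
apply_moves([
  {"xyz":[0,0,-0.2],"angular":[0,0,0]},
  {"xyz":[0,0,-0.5],"angular":[0,0,0]},
  {"xyz":[0,0,-0.9],"angular":[0,0,0]},
  {"xyz":[0,0,-1.4],"angular":[0,0,0]},
  {"xyz":[0,0,-1.9],"angular":[0,0,0]},
  {"xyz":[0,0,-2.4],"angular":[0,0,0]},
  {"xyz":[0,0,-2.8],"angular":[0,0,0]},
  {"xyz":[0,0,-3.0],"angular":[0,0,0]},
  {"xyz":[0,0,-3.0],"angular":[0,0,0]},
])

```text
time_s: 25.72
eef_pos: [0.6341, -0.1473, 0.1598]
tcp_rot: [[0.007, -1.0, 0.006], [-1.0, -0.007, 0.001], [-0.001, -0.006, -1.0]]
force: [1.1, -0.2, -0.1]
width: 0.0429
```

Call:
apply_moves([
  {"xyz":[-0.15,0.1,0],"angular":[-0.07,0,0]},
  {"xyz":[-0.4,0.26,0],"angular":[-0.07,0,0]},
  {"xyz":[-0.8,0.52,0],"angular":[-0.07,0,0]},
  {"xyz":[-1.3,0.84,0],"angular":[-0.07,0,0]},
  {"xyz":[-1.9,1.23,0],"angular":[-0.07,0,0]},
  {"xyz":[-2.5,1.62,0],"angular":[-0.07,0,0]},
  {"xyz":[-3.1,2.0,0],"angular":[-0.07,0,0]},
  {"xyz":[-3.7,2.4,0],"angular":[-0.07,0,0]},
  {"xyz":[-4.3,2.8,0],"angular":[-0.07,0,0]},
  {"xyz":[-4.8,3.12,0],"angular":[-0.07,0,0]},
  {"xyz":[-5.2,3.38,0],"angular":[-0.07,0,0]},
  {"xyz":[-5.4,3.52,0],"angular":[-0.07,0,0]},
  {"xyz":[-5.47,3.56,0],"angular":[-0.07,0,0]},
  {"xyz":[-5.47,3.56,0],"angular":[-0.07,0,0]},
])

```text
time_s: 26.88
eef_pos: [0.4897, 0.071, 0.1587]
tcp_rot: [[0.008, -1.0, -0.001], [-1.0, -0.008, 0.0], [-0.0, 0.001, -1.0]]
force: [-0.9, 0.7, -0.6]
width: 0.0431
```

Call:
apply_moves([
  {"xyz":[0,0,0.2],"angular":[0,0,0]},
  {"xyz":[0,0,0.5],"angular":[0,0,0]},
  {"xyz":[0,0,1.0],"angular":[0,0,0]},
  {"xyz":[0,0,1.5],"angular":[0,0,0]},
  {"xyz":[0,0,1.9],"angular":[0,0,0]},
  {"xyz":[0,0,2.25],"angular":[0,0,0]},
  {"xyz":[0,0,2.5],"angular":[0,0,0]},
  {"xyz":[0,0,2.67],"angular":[0,0,0]},
  {"xyz":[0,0,2.78],"angular":[0,0,0]},
  {"xyz":[0,0,2.86],"angular":[0,0,0]},
  {"xyz":[0,0,2.9],"angular":[0,0,0]},
  {"xyz":[0,0,2.9],"angular":[0,0,0]},
])

```text
time_s: 27.88
eef_pos: [0.4899, 0.071, 0.0428]
tcp_rot: [[0.008, -1.0, -0.0], [-1.0, -0.008, 0.0], [-0.0, 0.0, -1.0]]
force: [-0.3, -0.3, -0.0]
width: 0.0432
```

Call:
apply_moves([
  {"xyz":[0,0,0.02],"angular":[0,0,0]},
  {"xyz":[0,0,0.04],"angular":[0,0,0]},
  {"xyz":[0,0,0.05],"angular":[0,0,0]},
  {"xyz":[0,0,0.05],"angular":[0,0,0]},
])

```text
time_s: 28.22
eef_pos: [0.49, 0.071, 0.041]
tcp_rot: [[0.008, -1.0, 0.0], [-1.0, -0.008, 0.0], [-0.0, -0.0, -1.0]]
force: [-0.2, -0.1, -0.7]
width: 0.0431
```

Call:
apply_moves([
  {"xyz":[0,0,0.02],"angular":[0,0,0]},
  {"xyz":[0,0,0.03],"angular":[0,0,0]},
  {"xyz":[0,0,0.03],"angular":[0,0,0]},
])

```text
time_s: 28.47
eef_pos: [0.4901, 0.071, 0.0409]
tcp_rot: [[0.008, -1.0, 0.001], [-1.0, -0.008, -0.0], [0.0, -0.001, -1.0]]
force: [-3.7, -0.6, 12.5]
width: 0.0429
```

Call:
apply_moves([
  {"xyz":[0,0,-0.02],"angular":[0,0,0]},
  {"xyz":[0,0,-0.02],"angular":[0,0,0]},
  {"xyz":[0,0,-0.02],"angular":[0,0,0]},
  {"xyz":[0,0,-0.02],"angular":[0,0,0]},
  {"xyz":[0,0,-0.02],"angular":[0,0,0]},
  {"xyz":[0,0,-0.02],"angular":[0,0,0]},
  {"xyz":[0,0,-0.2],"angular":[0,0,0]},
  {"xyz":[0,0,-0.6],"angular":[0,0,0]},
  {"xyz":[0,0,-1.2],"angular":[0,0,0]},
  {"xyz":[0,0,-1.8],"angular":[0,0,0]},
  {"xyz":[0,0,-2.4],"angular":[0,0,0]},
  {"xyz":[0,0,-3.0],"angular":[0,0,0]},
  {"xyz":[0,0,-3.6],"angular":[0,0,0]},
  {"xyz":[0,0,-4.2],"angular":[0,0,0]},
  {"xyz":[0,0,-4.6],"angular":[0,0,0]},
  {"xyz":[0,0,-4.8],"angular":[0,0,0]},
  {"xyz":[0,0,-4.8],"angular":[0,0,0]},
], claw=-1)

```text
time_s: 29.88
eef_pos: [0.4907, 0.0713, 0.2347]
tcp_rot: [[0.008, -1.0, 0.004], [-1.0, -0.008, -0.0], [0.001, -0.004, -1.0]]
force: [-0.7, 1.2, -1.1]
width: 0.0853
```

```bash
python3 - <<'E'
from h import *
p=eyes.grab_frame('side'); cv2.imwrite('pics/s6.png',cv2.resize(p['frame'][100:400,80:460,::-1],None,fx=2,fy=2))
for n in 'jar_red jar_yellow jar_green jar_black bowl pitcher'.split():
    for r in tip_of(p,n): print(n,round(r['confidence'],2),np.round(r['position'],3))
E
```

```text
jar_red 0.7 [0.488 0.072 0.005]
jar_yellow 0.66 [ 0.46  -0.219 -0.   ]
jar_green 0.91 [0.469 0.255 0.002]
jar_green 0.69 [ 0.379 -0.03  -0.004]
jar_black 0.71 [0.633 0.031 0.002]
bowl 0.71 [ 0.571 -0.401 -0.003]
pitcher 0.64 [0.471 0.25  0.005]
```

View pics/s6.png

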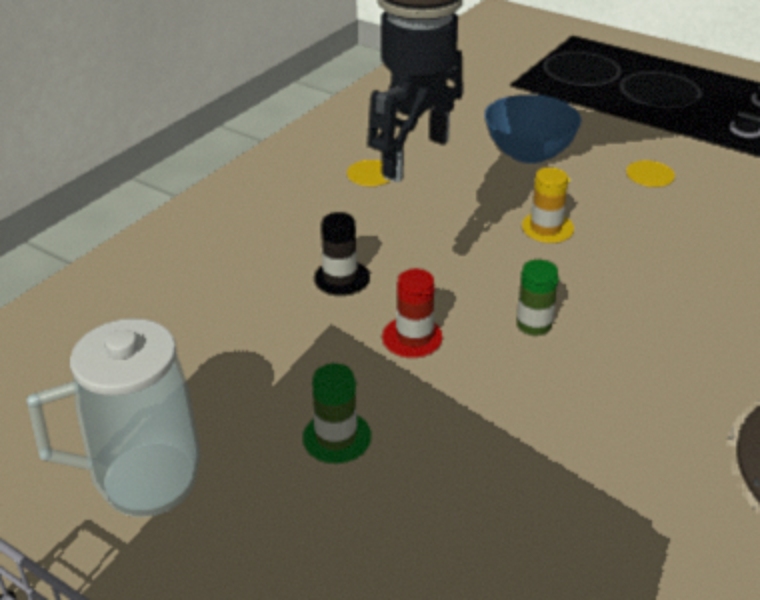

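All four jars stand upright on their own coasters: black (340,275), red (413,335), yellow (549,227) and green (336,435). The pitcher and bowl look unmoved and the gripper is clear.

```bash
python3 -c "
from h import *
print(workorder.job_done())"
```

```text
the job is handed in; nothing more can be done
None
```

I moved all four jars onto the coasters matching their caps and handed the job in at about 30 s of the 96 s allowed. Each jar was carried upright and lowered to light contact before I released it. I set them down in this order:
1. Yellow, taken off the green coaster and put on the yellow coaster nearest the base.
2. Green, the jar farther from the base. The look-alike was left where it stood.
3. Black.
4. Red.

**Last check:** the final side picture shows all four jars upright with coaster visible around each base, the gripper open and clear, and the bowl and pitcher looking unmoved.

**Checks that disagreed:**
- **Yellow jar:** the network put it at (.460, -.219), about 9 mm from my estimate of the coaster's centre. The arm's own reading at release was about 3 mm off. Either is inside the 15 mm margin.
- **Black jar:** the network put it at (.633, .031), about 6 mm off, also inside the margin.
- **Pitcher:** in the last call the network reported it where the green jar stands, which the picture shows is a false detection.
- **Red jar:** it was pressed down with about 12 N at set-down, more than the 2–4 N for the others but well below the limits.

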